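# Sweep the loose stoppers into the bench bay

## Task

Clear the lab bench: with the fingers, sweep the three loose orange rubber stoppers along the bench top into the blue three-sided bay, so that each ends up wholly inside it. Only push them along the bench, do not pick up or lift any of them. Leave all the glassware (dish, jar, flasks, beaker) standing where it is.

Things in the scene. Friction and masses are not known exactly. Their poses are not given: they have to be found in the camera images.
- stopper_a: one of the three identical loose orange rubber stoppers: a slightly tapered round plug standing wide end down on the bench, 27 mm diameter at the foot, 23 mm at the top, 24 mm high, about 20 g; origin at its centre, 12 mm above the bench; z up; the bench is at height 0
- stopper_b: one of the three identical loose orange rubber stoppers: a slightly tapered round plug standing wide end down on the bench, 27 mm diameter at the foot, 23 mm at the top, 24 mm high, about 20 g; origin at its centre, 12 mm above the bench; z up; the bench is at height 0
- stopper_c: one of the three identical loose orange rubber stoppers: a slightly tapered round plug standing wide end down on the bench, 27 mm diameter at the foot, 23 mm at the top, 24 mm high, about 20 g; origin at its centre, 12 mm above the bench; z up; the bench is at height 0
- bay: blue three-sided bay fixed to the bench, no floor (bare bench inside). Inside 100 mm deep (its x), 130 wide (its y); walls 6 thick, 25 high. Origin mid-inside at bench level; its +x points to the closed back wall (at x = 50), side walls at y = -65 and 65, open mouth at x = -50. Before the mouth the side walls flare out at 35 degrees for 30 mm, to 170 wide; a low foot lies behind the back wall
- dish: covered glass culture dish with a white lid, 56 mm diameter, 16 mm high, loose; a bystander to leave alone; origin at the centre of its underside
- jar: small amber glass jar with a green lid, 40 mm diameter, 36 mm high, loose; a bystander to leave alone; origin at the centre of its underside
- flask_1: conical glass flask with a brown paper-covered bung, 64 mm diameter at the foot, 108 mm high, loose; a bystander to leave alone; origin at the centre of its underside
- flask_2: conical glass flask with a brown paper-covered bung, 64 mm diameter at the foot, 108 mm high, loose; a bystander to leave alone; origin at the centre of its underside
- flask_3: conical glass flask with a brown paper-covered bung, 64 mm diameter at the foot, 108 mm high, loose; a bystander to leave alone; origin at the centre of its underside
- beaker: open glass beaker, 68 mm rim diameter, 90 mm high, loose; a bystander to leave alone; origin at the centre of its underside

How it is judged:
At the end, for the whole second after the job is handed in: All three stoppers rest on the bench inside the bay (each centre at least 9 mm past the mouth line, so at most about 5 mm of a stopper sticks out), at rest, and no glassware has shifted more than 15 mm or tipped more than 0.3 rad (x of stopper_a in the frame of bay between -0.041 and 0.05 m and y of stopper_a in the frame of bay between -0.065 and 0.065 m and height (world z) of each of stopper_a, stopper_b, stopper_c below 0.018 m and linear speed of each of stopper_a, stopper_b, stopper_c below 0.02 m/s and x of stopper_b in the frame of bay between -0.041 and 0.05 m and y of stopper_b in the frame of bay between -0.065 and 0.065 m and x of stopper_c in the frame of bay between -0.041 and 0.05 m and y of stopper_c in the frame of bay between -0.065 and 0.065 m and distance of each of dish, jar, flask_1, flask_2, flask_3, beaker from where it was at the start of the episode below 0.015 m and angle between each of dish, jar, flask_1, flask_2, flask_3, beaker's own z axis and vertical below 0.3 rad); the robot touches nothing.
It fails at once if a stopper is lifted off the bench (its centre more than 24 mm above it) (height (world z) of any of stopper_a, stopper_b, stopper_c above 0.024 m).
It fails at once if a piece of glassware is shifted by more than 15 mm or tipped by more than 0.3 rad (distance of any of dish, jar, flask_1, flask_2, flask_3, beaker from where it was at the start of the episode above 0.015 m or angle between any of dish, jar, flask_1, flask_2, flask_3, beaker's own z axis and vertical above 0.3 rad).
It also fails if it takes over 72 s, if anything falls off the work surface, if the arm or the gripper's body presses on something with over 40 N, if the wrist force passes 120 N, or if a joint passes its speed limit or range.

## Robot

A 6-joint arm with a two-finger parallel gripper is mounted at the origin on the work surface. World frame = base frame: x ahead of the robot, y to its left, z up, the work surface at z = 0. Lengths are in m, angles in rad, forces in N, time in s.
With the tool pointing down it reaches from about 0.25 to 0.725 m from the base axis. Payload 4 kg.
Tool frame: the origin (TCP) lies midway between the tips of the shut fingers; the grasp point (between the pads) lies 19 mm behind it; z points along the fingers, y is the direction in which the jaws open and shut (so a half turn about z gives the same grasp; the last joint's range is limited). The gripper opens to 85 mm and grips with 20 to 120 N. Pads are 22 mm wide; open, the fingers measure 114 mm over their backs; the gripper's body (76 mm by 85 mm) begins 54 mm behind the grasp point. The pads swing forward as they close: fully open they stand 13 mm farther back than shut.
Start: joints at [-1.314, 0.241, 0.005, 1.335, 0, 1.571], TCP at [0.127, -0.484, 0.231] pointing down, gripper open.
Joint ranges: [-2.72, 2.72], [-1.05, 1.87], [-1.09, 1.28], [-1.99, 2.15], [-1.42, 1.44], [-3.14, 3.14]. Speed limits (rad/s): [2.79, 2.79, 3.14, 3.14, 3.14, 3.14].

## Interface

Orientations are given as a unit quaternion [x, y, z, w].
In Python, from workcell import get_obs, camera, camera_model, job_done, masks_of gives the robot as it stands.
- The arm moves only by the tool jog_arm, never from a script. Its argument "deltas" is a list that holds one entry, the list of rows, each a list of 7 numbers: the shift along the tool's x, y, z in mm, then the turn, a rotation vector about the tool's x, y, z in degrees, then the finger opening in mm, from 0 to 85.4. A call has 1 to 5 rows; each row shifts and turns the pose as measured when the row begins, along the tool's axes as they then stand; what a row does not reach is not made up. A row lasts 1/10 s, in which the tool goes at most 50 mm and 8.59 degrees, less where a joint would pass 70% of its speed; a pose out of reach is approached as far as the arm can. A call with a gripper value outside its range is refused whole. The fingers move at their own pace and stop on an object; the grip force is fixed at half the most. Time passes only in rows, so rows that do not move let the fingers close. It gives the time, the measured TCP pose, the force and the opening at its end, in the units of the state.
- get_obs(): the state, without advancing time (a new reading comes with each control period).
- camera(name): name is "side" or "top" or "wrist"; returns the picture (480x640x3 uint8, red, green, blue); there is no depth.
- camera_model(name): a dict with "fovy" (degrees; the focal length in pixels is half the picture's height over the tangent of half this angle, whatever the lens; pixels are square), "cx", "cy" (the principal point, pixels), "k1" (the pictures are not rectified: a ray, as slopes to the right and down, at radius r is drawn at 1 + k1 r^2 times it, then the intrinsics apply), "pose" (4x4, takes a point from camera to world coordinates); the wrist camera has in their place "T_tool_cam" (4x4, takes a point from camera to tool coordinates, whose origin is the TCP and whose axes are the flange's). Camera axes: x right, y down, z forward; pixel columns grow to the right and rows downward; lengths in m; the calibration is good to about 2 mm. A picture is of the moment at which its call begins: read the wrist's pose just before it. camera_model takes no time and is no camera call.
- job_done(): hands the job in, once; it reports no verdict.
Trained networks look in the newest picture that a camera, given by its name, has taken for a name from the list of things; names that differ only in an ending like _2 or _b are one class to them, and where a whole thing is asked for, a point or a joint stands for the part that bears it (a point fixed in the world has none). Each returns a list of dicts, best first, with "conf" (0 to 1); they miss things now and then, are a little off and sometimes report something else, mostly with a low value. They report only what shows in the picture. A call takes as long as a camera call.
- masks_of(target, camera): "pixels" (480x640 bool, what is visible of it) and "at" ([column, row] in pixels, amid what is visible of it).
The state is a dict: "clock": time; "joint_pos": joint angles; "joint_vel": joint speeds; "tau": joint torques, N m; "eef_pos": TCP position; "tool_rot": TCP orientation; "ft_force": force on the tool from outside, world axes, zero at the start; "ft_torque": the same for the moment, N m; "grip_width": finger opening in m.
Only numpy, scipy, OpenCV 4.12 (cv2) and the standard library are available. Lean on these libraries where they do the work, as an engineer would, in place of code of your own. Each camera call takes 0.05 s, during which the arm holds its last target. There are 200 camera calls.

## Working session

There is one attempt and no reset: what is moved stays moved. The work goes in short steps, Python scripts to look and compute and a tool call to move; the robot and the scene stay as the last step left them, time stands still between calls to the robot, and variables do not carry over. Pictures are saved under pics/ and viewed, about 8 in all and at most 12, crops included, and the job is handed in when it is done.

Besides the shell and the picture viewer there is one more tool, called after "Request:" as name(argument=value, ...), one argument or row to a line, values as JSON. jog_arm: Moves the arm, as the interface text tells. Its arguments: {"type":"object","properties":{"deltas":{"type":"array"}},"required":["deltas"]}

```bash
mkdir -p pics; cat > h.py <<'E'
import numpy as np,cv2
from workcell import *
def px2w(name,uv,z):
    m=camera_model(name);f=240/np.tan(np.radians(m['fovy'])/2)
    d=(np.array(uv,float)-[m['cx'],m['cy']])/f
    u=d.copy()
    for _ in range(20): u=d/(1+m['k1']*(u@u))
    P=np.array(m['pose']);r=P[:3,:3]@[u[0],u[1],1];o=P[:3,3]
    return (o+r*(z-o[2])/r[2])[:2]
def snap(name,fn=None):
    im=camera(name)
    if fn: cv2.imwrite('pics/'+fn,im[:,:,::-1])
    return im
E
python3 - <<'E'
from h import *
for c in('top','side'):
    snap(c,c+'0.png'); print(c,np.round(camera_model(c)['pose'],2).tolist())
    for t,z in(('stopper_a',.012),('bay',.0125),('dish',.008),('jar',.018),('flask_1',.03),('beaker',.045)):
        for r in masks_of(t,c):
            print(t,round(r['conf'],2),np.round(r['at']),r['pixels'].sum(),np.round(px2w(c,r['at'],z),3))
o=get_obs();print(o['clock'],o['eef_pos'],o['tool_rot'],o['grip_width'])
E
```

```text
top [[-0.02, -0.98, 0.2, 0.3], [-1.0, 0.02, -0.01, 0.05], [0.01, -0.2, -0.98, 1.21], [0.0, 0.0, 0.0, 1.0]]
stopper_a 0.69 [369. 246.] 108 [ 0.521 -0.091]
stopper_a 0.59 [405. 272.] 136 [ 0.455 -0.173]
stopper_a 0.45 [328. 209.] 109 [0.611 0.006]
bay 0.7 [215. 224.] 1029 [0.58  0.277]
dish 0.98 [322. 279.] 446 [0.444 0.024]
jar 0.78 [401. 211.] 239 [ 0.603 -0.171]
flask_1 0.97 [148. 258.] 703 [0.497 0.431]
flask_1 0.95 [488. 269.] 734 [ 0.455 -0.368]
flask_1 0.72 [151. 206.] 722 [0.624 0.43 ]
beaker 0.67 [489. 195.] 946 [ 0.633 -0.379]
side [[0.99, -0.07, 0.08, 0.46], [-0.1, -0.71, 0.69, -0.73], [0.01, -0.7, -0.72, 0.81], [0.0, 0.0, 0.0, 1.0]]
stopper_a 0.61 [291. 322.] 173 [ 0.46  -0.173]
stopper_a 0.58 [314. 286.] 127 [ 0.513 -0.086]
stopper_a 0.58 [363. 310.] 403 [ 0.605 -0.156]
stopper_a 0.48 [354. 246.] 140 [0.613 0.021]
bay 0.82 [335. 178.] 878 [0.6  0.27]
dish 0.94 [278. 250.] 398 [0.441 0.03 ]
jar 0.8 [360. 309.] 427 [ 0.6   -0.158]
flask_1 0.9 [336. 136.] 651 [0.623 0.441]
flask_1 0.84 [292. 414.] 1460 [ 0.45  -0.372]
flask_1 0.63 [291. 136.] 671 [0.496 0.448]
beaker 0.74 [402. 400.] 1907 [ 0.636 -0.374]
beaker 0.47 [291. 412.] 1473 [ 0.449 -0.376]
0.7 [ 0.12697335 -0.48361274  0.2313257 ] [ 9.91769787e-01  1.28033939e-01 -1.86105179e-05  2.16492920e-05] 0.08526228938167994
```

View pics/top0.png

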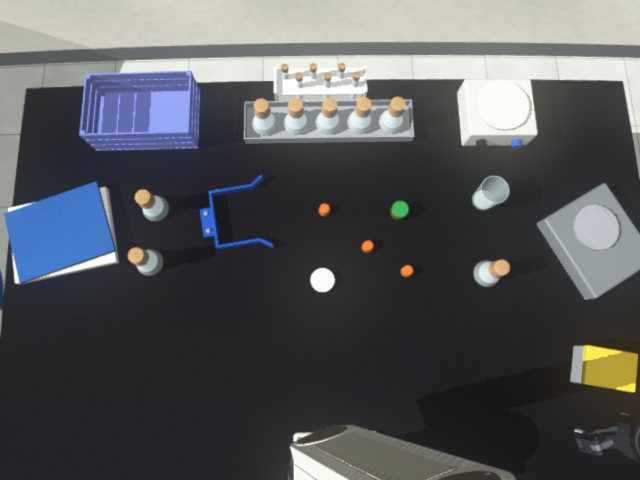

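View pics/side0.png

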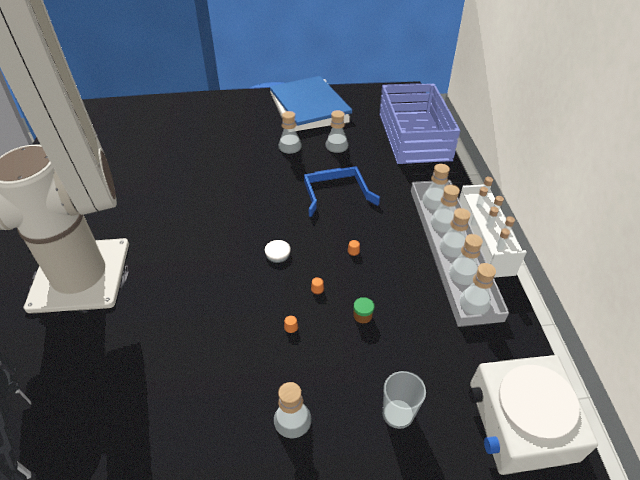

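The top view shows the stoppers at px (324,209), (367,246) and (406,271), with the dish at (322,280) and the jar at (400,210). The bay mouth faces right, towards world −y. The side view agrees, except that the network gave a false stopper hit on the jar. Next I refine the bay and stopper positions.

```bash
cat >> h.py <<'E'
def stoppers(c,im):
    # saturated orange blobs near the detections, base at mid height
    h=cv2.cvtColor(im,cv2.COLOR_RGB2HSV);m=cv2.inRange(h,(3,190,110),(14,255,255))
    n,l,s,ce=cv2.connectedComponentsWithStats(m)
    return [(np.round(ce[i]),s[i,4],np.round(px2w(c,ce[i],.014),3)) for i in range(1,n) if s[i,4]>30]
def to(x,y,z=None):
    # tool-frame delta (mm) to world point, and present yaw of tool x
    from scipy.spatial.transform import Rotation as R
    o=get_obs();r=R.from_quat(o['tool_rot']);p=np.array(o['eef_pos'])
    t=np.array([x,y,p[2] if z is None else z])
    ax=r.as_matrix()[:,0]
    print('t',round(o['clock'],2),'p',np.round(p,3),'yaw',round(np.degrees(np.arctan2(ax[1],ax[0])),1),'d',np.round(1000*r.inv().apply(t-p)),'dir',round(np.degrees(np.arctan2(*(t-p)[1::-1])),1))
E
python3 - <<'E'
from h import *
for c in('top','side'):
    im=cv2.imread(f'pics/{c}0.png')[:,:,::-1]
    for s in stoppers(c,im):print(c,*s)
    h=cv2.cvtColor(im,cv2.COLOR_RGB2HSV);m=cv2.inRange(h,(105,150,60),(125,255,255))
    box=(slice(165,260),slice(190,285)) if c=='top' else (slice(160,220),slice(295,390))
    k=np.zeros_like(m);k[box]=m[box]
    v,u=np.nonzero(k);w=np.array([px2w(c,q,.025) for q in zip(u,v)])
    cnt,_=cv2.findContours(k,0,2);q=max(cnt,key=cv2.contourArea)[:,0]
    a=cv2.approxPolyDP(q,3,True)[:,0]
    for p in a:print(c,p,np.round(px2w(c,p,.025),3))
E
```

```text
top [324. 209.] 87 [0.612 0.016]
top [367. 246.] 84 [ 0.52  -0.086]
top [407. 270.] 105 [ 0.459 -0.177]
top [261 175] [0.697 0.166]
top [249 184] [0.675 0.195]
top [208 191] [0.659 0.294]
top [210 206] [0.621 0.288]
top [199 210] [0.612 0.315]
top [203 236] [0.548 0.303]
top [213 236] [0.548 0.28 ]
top [216 248] [0.519 0.272]
top [255 242] [0.531 0.18 ]
top [273 246] [0.521 0.137]
top [261 238] [0.541 0.166]
top [218 242] [0.533 0.267]
top [212 196] [0.646 0.284]
top [252 188] [0.664 0.188]
top [262 179] [0.687 0.164]
side [379 196] [0.698 0.173]
side [368 190] [0.675 0.198]
side [355 166] [0.657 0.3  ]
side [304 174] [0.52  0.278]
side [312 201] [0.531 0.17 ]
side [310 216] [0.522 0.116]
side [316 200] [0.541 0.172]
side [309 183] [0.53 0.24]
side [354 175] [0.648 0.262]
side [368 200] [0.668 0.161]
side [376 205] [0.684 0.14 ]
```

Request:
jog_arm(
  deltas=[
    [[0,0,0,0,0,-8,18],[0,0,0,0,0,-8,18],[0,0,0,0,0,-8,18],[0,0,0,0,0,-8,18],[0,0,0,0,0,-8,18]],
  ],
)

```text
clock: 1.2
eef_pos: [0.127, -0.4836, 0.2315]
tool_rot: [0.882, 0.472, -0.0, 0.0]
ft_force: [0.2, -0.1, -1.1]
grip_width: 0.0183
```

Request:
jog_arm(
  deltas=[
    [[0,0,0,0,0,-8,18],[0,0,0,0,0,-8,18],[0,0,0,0,0,-8,18],[0,0,0,0,0,-8,18],[0,0,0,0,0,-4,18]],
  ],
)

```text
clock: 1.7
eef_pos: [0.127, -0.4837, 0.2316]
tool_rot: [0.683, 0.731, -0.0, 0.0]
ft_force: [-0.7, 0.7, 0.1]
grip_width: 0.0181
```

```bash
python3 -c "
from h import *
to(.610,-.032);print(get_obs()['grip_width'])"
```

```text
t 1.7 p [ 0.127 -0.484  0.232] yaw 93.9 d [418. 513.  -0.] dir 43.1
0.018077143179095458
```

Request:
jog_arm(
  deltas=[
    [[30,37,0,0,0,0,18],[30,37,0,0,0,0,18],[30,37,0,0,0,0,18],[30,37,0,0,0,0,18],[30,37,0,0,0,0,18]],
  ],
)

```text
clock: 2.2
eef_pos: [0.3034, -0.3223, 0.2312]
tool_rot: [0.688, 0.726, -0.001, 0.002]
ft_force: [0.9, -0.3, 0.9]
grip_width: 0.0181
```

Request:
jog_arm(
  deltas=[
    [[30,37,0,0,0,0,18],[30,37,0,0,0,0,18],[30,37,0,0,0,0,18],[30,37,0,0,0,0,18],[30,37,0,0,0,6,18]],
  ],
)

```text
clock: 2.7
eef_pos: [0.4864, -0.1549, 0.2322]
tool_rot: [0.726, 0.688, -0.001, 0.004]
ft_force: [0.9, -0.9, 0.1]
grip_width: 0.0178
```

```bash
python3 -c "
from h import *
to(.610,-.032,.03);print(get_obs()['grip_width'])"
```

```text
t 2.7 p [ 0.486 -0.155  0.232] yaw 86.9 d [131. 116. 202.] dir 44.8
0.01776898130340951
```

Request:
jog_arm(
  deltas=[
    [[33,30,0,0,0,0,18],[33,30,0,0,0,0,18],[33,30,0,0,0,0,18],[26,22,0,0,0,0,18],[5,5,30,0,0,0,18]],
  ],
)

```text
clock: 3.2
eef_pos: [0.6216, -0.0207, 0.2056]
tool_rot: [0.724, 0.69, 0.004, 0.009]
ft_force: [1.7, -0.4, -0.5]
grip_width: 0.0178
```

Request:
jog_arm(
  deltas=[
    [[0,0,45,0,0,0,18],[0,0,45,0,0,0,18],[0,0,45,0,0,0,18],[0,0,20,0,0,0,18],[0,0,0,0,0,0,18]],
  ],
)

```text
clock: 3.7
eef_pos: [0.6249, -0.018, 0.0413]
tool_rot: [0.722, 0.692, 0.003, 0.008]
ft_force: [-0.3, -0.3, -0.1]
grip_width: 0.0177
```

```bash
python3 -c "
from h import *
to(.610,-.032,.006);im=snap('top','t1.png')
for s in stoppers('top',im):print(*s)
s=snap('side','s1.png')
for q in stoppers('side',s):print(*q)
cv2.imwrite('pics/c1.png',cv2.resize(s[180:380,220:440,::-1],None,fx=3,fy=3))"
```

```text
t 3.7 p [ 0.625 -0.018  0.041] yaw 87.6 d [-14. -15.  35.] dir -136.8
```

View pics/c1.png

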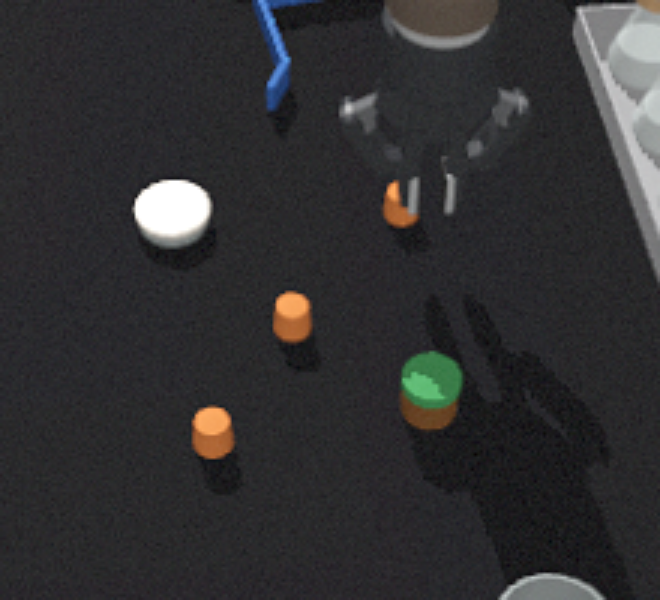

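The crop shows the fingers just behind and slightly to the right of the far stopper, and the dish and jar are untouched. I'm backing off to line up.

Request:
jog_arm(
  deltas=[
    [[-14,-15,0,0,0,0,18],[0,0,0,0,0,0,18],[0,0,20,0,0,0,18],[0,0,14,0,0,0,18],[0,0,0,0,0,0,18]],
  ],
)

```text
clock: 4.3
eef_pos: [0.6225, -0.0321, 0.0216]
tool_rot: [0.722, 0.692, 0.013, 0.018]
ft_force: [-0.1, 0.0, -0.3]
grip_width: 0.0177
```

```bash
sed -i 's/(3,190,110),(14,255,255)/(4,140,110),(18,255,255)/' h.py; sed -i "s/if s\[i,4\]>30\]/if s[i,4]>20 and abs(px2w(c,ce[i],.014)-[.56,.05]).max()<.27]/" h.py
python3 -c "
from h import *
to(.610,-.032,.006)
for c in('top','side'):
  for q in stoppers(c,snap(c)):print(c,*q)"
```

```text
t 4.3 p [ 0.622 -0.032  0.022] yaw 87.6 d [ -0. -13.  15.] dir 179.6
top [321. 209.] 45 [0.612 0.022]
side [317. 285.] 176 [ 0.519 -0.086]
side [290. 324.] 198 [ 0.459 -0.178]
```

```bash
python3 -c "
from h import *
o=get_obs()
print(np.round(o['joint_pos'],3),o['joint_vel'],o['tau'],o['ft_force'],o['tool_rot'],o['eef_pos'])"
```

```text
[-0.049  0.606 -0.007  0.912 -0.005  1.564] [-0.00011082 -0.00433333  0.0012171   0.00253192 -0.00086284  0.00127509] [-4.93913738e-02 -4.97656345e+01  2.13704520e+01 -3.21626840e-01
 -1.77818863e-02  1.88465478e-03] [-0.43381747  0.29176704 -0.6424401 ] [0.7216672  0.69186787 0.01350121 0.01824884] [ 0.62326724 -0.03208557  0.02283757]
```

Request:
jog_arm(
  deltas=[
    [[0,-10,0,0,0,0,18],[0,0,0,0,0,0,18]],
  ],
)

```text
clock: 4.6
eef_pos: [0.6137, -0.0314, 0.0239]
tool_rot: [0.722, 0.692, 0.014, 0.019]
ft_force: [0.0, -0.1, -0.4]
grip_width: 0.0181
```

```bash
python3 -c "
from h import *
o=get_obs()
print(np.round(o['joint_pos'],3),o['joint_vel'],o['tau'],o['ft_force'],o['tool_rot'],o['eef_pos'])"
```

```text
[-0.048  0.588 -0.038  0.898 -0.005  1.564] [ 0.00166101  0.0004852   0.04246517 -0.00923787  0.00065789 -0.0004817 ] [-1.45051436e-02 -5.00213313e+01  2.19528991e+01 -4.90179397e-01
 -1.81570218e-02 -4.25802809e-04] [ 0.04557657 -0.13677314 -0.39436273] [0.72152723 0.69197964 0.01424824 0.01896385] [ 0.61370818 -0.03138652  0.02385053]
```

```bash
cat >> h.py <<'E'
def turn(yaw):
    from scipy.spatial.transform import Rotation as R
    r=R.from_quat(get_obs()['tool_rot']);a=np.radians(yaw/2)
    print('turn',np.round(np.degrees((r.inv()*R.from_quat([np.cos(a),np.sin(a),0,0])).as_rotvec()),1))
E
python3 -c "
from h import *
to(.611,-.032,.006);turn(87)"
```

```text
t 4.6 p [ 0.614 -0.031  0.024] yaw 87.6 d [-1. -4. 18.] dir -167.2
turn [2.7 0.3 0.6]
```

Request:
jog_arm(
  deltas=[
    [[0,-3,8,2.7,0.3,0,18],[0,0,8,0,0,0,18],[0,0,0,0,0,0,18]],
  ],
)

```text
clock: 4.9
eef_pos: [0.6115, -0.031, 0.0091]
tool_rot: [0.722, 0.692, 0.001, 0.001]
ft_force: [0.4, 0.1, -0.3]
grip_width: 0.0183
```

```bash
python3 -c "
from h import *
to(.611,-.032,.006);turn(87)"
```

```text
t 4.9 p [ 0.612 -0.031  0.009] yaw 87.6 d [-1. -1.  3.] dir -119.2
turn [0.2 0.  0.6]
```

Request:
jog_arm(
  deltas=[
    [[12,0,2,0,0,0,18],[15,0,0,0,0,0,18],[15,0,0,0,0,0,18],[15,0,0,0,0,0,18],[15,0,0,0,0,0,18]],
  ],
)

```text
clock: 5.4
eef_pos: [0.6146, 0.0461, 0.0077]
tool_rot: [0.722, 0.692, 0.002, 0.002]
ft_force: [1.4, 0.1, 0.4]
grip_width: 0.018
```

```bash
python3 -c "
from h import *
to(.624,.229,.007);turn(87)
for c in('top','side'):
  im=snap(c,c+'2.png')
  for q in stoppers(c,im):print(c,*q)
cv2.imwrite('pics/c2.png',cv2.resize(im[120:320,220:440,::-1],None,fx=3,fy=3))"
```

```text
t 5.4 p [0.615 0.046 0.008] yaw 87.5 d [183.   2.   1.] dir 87.1
turn [ 0.3 -0.   0.5]
top [371. 244.] 22 [ 0.523 -0.095]
top [406. 270.] 120 [ 0.459 -0.177]
side [353. 230.] 102 [0.618 0.071]
side [317. 285.] 178 [ 0.519 -0.086]
side [290. 324.] 199 [ 0.459 -0.178]
```

View pics/c2.png

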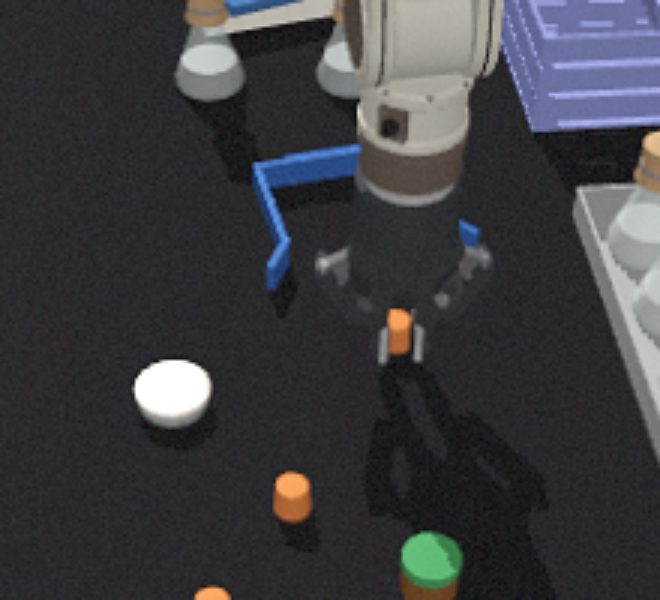

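The stopper sits nested between the fingertips at (0.618, 0.070). I continue the push.

Request:
jog_arm(
  deltas=[
    [[18,0,0,0,0,0,18],[18,0,0,0,0,0,18],[18,0,0,0,0,0,18],[18,0,0,0,0,0,18],[18,0,0,0,0,0,18]],
  ],
)

```text
clock: 6.0
eef_pos: [0.6186, 0.1403, 0.0078]
tool_rot: [0.722, 0.692, 0.001, 0.003]
ft_force: [-0.3, -1.0, -0.5]
grip_width: 0.0179
```

```bash
python3 -c "
from h import *
to(.621,.227,.007);turn(87)
for c in('side',):
  im=snap(c,c+'3.png')
  for q in stoppers(c,im):print(c,*q)
"
```

```text
t 6.0 p [0.619 0.14  0.008] yaw 87.6 d [87. -1.  1.] dir 88.4
turn [0.3 0.1 0.6]
side [349. 205.] 98 [0.621 0.16 ]
side [317. 285.] 179 [ 0.519 -0.086]
side [290. 324.] 200 [ 0.458 -0.178]
```

Request:
jog_arm(
  deltas=[
    [[18,0,0,0,0,0,18],[18,0,0,0,0,0,18],[18,0,0,0,0,0,18],[16,0,0,0,0,0,18],[10,0,0,0,0,0,18]],
  ],
)

```text
clock: 6.55
eef_pos: [0.622, 0.2296, 0.0077]
tool_rot: [0.721, 0.693, 0.002, 0.002]
ft_force: [0.2, 0.6, 0.1]
grip_width: 0.0181
```

```bash
python3 -c "
from h import *
to(.621,.227,.007);turn(82)
for c in('side',):
  im=snap(c,c+'4.png')
  for q in stoppers(c,im):print(c,*q)
"
```

```text
t 6.55 p [0.622 0.23  0.008] yaw 87.8 d [-3. -1.  1.] dir -112.0
turn [0.4 0.  5.8]
side [345. 182.] 75 [0.624 0.248]
side [317. 285.] 177 [ 0.519 -0.086]
side [290. 324.] 203 [ 0.458 -0.178]
```

Request:
jog_arm(
  deltas=[
    [[-15,0,0,0,0,0,18],[-25,0,0,0,0,0,18],[-20,0,-40,0,0,0,18],[-10,0,-45,0,0,0,18],[0,0,0,0,0,5.5,18]],
  ],
)

```text
clock: 7.1
eef_pos: [0.6161, 0.1528, 0.092]
tool_rot: [0.754, 0.657, -0.002, 0.002]
ft_force: [1.6, 0.2, -0.3]
grip_width: 0.0176
```

```bash
python3 -c "
from h import *
to(.512,-.134);turn(82)
for q in stoppers('side',snap('side')):print(*q)"
```

```text
t 7.1 p [0.616 0.153 0.092] yaw 82.1 d [-298.  -64.    2.] dir -110.0
turn [-0.   0.3  0.1]
[345. 183.] 88 [0.623 0.247]
[317. 285.] 179 [ 0.519 -0.086]
[290. 324.] 201 [ 0.458 -0.178]
```

Request:
jog_arm(
  deltas=[
    [[-44,-10,0,0,0,0,18],[-44,-10,0,0,0,0,18],[-44,-10,0,0,0,0,18],[-44,-9,0,0,0,0,18],[-44,-9,0,0,0,0,18]],
  ],
)

```text
clock: 7.65
eef_pos: [0.5319, -0.0663, 0.0874]
tool_rot: [0.751, 0.66, -0.005, 0.0]
ft_force: [0.7, 0.1, -0.1]
grip_width: 0.018
```

Request:
jog_arm(
  deltas=[
    [[-40,-10,0,0,0,0,18],[-35,-8,0,0,0,0,18],[0,0,0,0,0,0,18]],
  ],
)

```text
clock: 7.95
eef_pos: [0.496, -0.1483, 0.0858]
tool_rot: [0.754, 0.657, -0.009, -0.002]
ft_force: [0.1, 0.1, -0.3]
grip_width: 0.018
```

```bash
python3 -c "
from h import *
to(.512,-.134,.007);turn(82)"
```

```text
t 7.95 p [ 0.496 -0.148  0.086] yaw 82.2 d [17. 15. 78.] dir 41.6
turn [-0.8  0.6  0.2]
```

Request:
jog_arm(
  deltas=[
    [[12,15,0,-0.8,0.6,0,18],[0,0,25,0,0,0,18],[0,0,25,0,0,0,18],[0,0,20,0,0,0,18],[0,0,0,0,0,0,18]],
  ],
)

```text
clock: 8.45
eef_pos: [0.515, -0.1367, 0.0123]
tool_rot: [0.753, 0.658, 0.002, 0.0]
ft_force: [-0.7, 1.0, -0.4]
grip_width: 0.0177
```

```bash
python3 -c "
from h import *
to(.512,-.134,.007);turn(82)"
```

```text
t 8.45 p [ 0.515 -0.137  0.012] yaw 82.3 d [ 2. -3.  5.] dir 137.4
turn [ 0.2 -0.2  0.3]
```

Request:
jog_arm(
  deltas=[
    [[2,-3,4,0,0,0,18],[15,0,1,0,0,0,18],[16,0,0,0,0,0,18],[18,0,0,0,0,0,18],[18,0,0,0,0,0,18]],
  ],
)

```text
clock: 8.95
eef_pos: [0.5247, -0.0623, 0.0101]
tool_rot: [0.752, 0.659, 0.005, 0.002]
ft_force: [-0.3, 0.5, 0.3]
grip_width: 0.0181
```

Request:
jog_arm(
  deltas=[
    [[18,0,0,0,0,0,18],[18,0,0,0,0,0,18],[18,0,0,0,0,0,18],[18,0,0,0,0,0,18]],
  ],
)

```text
clock: 9.35
eef_pos: [0.5378, 0.0178, 0.0155]
tool_rot: [0.751, 0.661, 0.009, 0.004]
ft_force: [-0.8, 0.9, 0.5]
grip_width: 0.0179
```

```bash
python3 -c "
from h import *
to(.566,.219,.007);turn(82)
for q in stoppers('side',snap('side')):print(*q)"
```

```text
t 9.35 p [0.538 0.018 0.015] yaw 82.7 d [203.   2.  10.] dir 82.0
turn [ 1.  -0.5  0.7]
[344. 182.] 113 [0.622 0.25 ]
[320. 243.] 119 [0.539 0.035]
[290. 324.] 200 [ 0.458 -0.178]
```

Request:
jog_arm(
  deltas=[
    [[-8,0,0,1,-0.5,0.5,18],[0,0,7,0,0,0,18],[16,0,1,0,0,0,18],[16,0,1,0,0,0,18],[18,0,0,0,0,0,18]],
  ],
)

```text
clock: 9.9
eef_pos: [0.5456, 0.0645, 0.0082]
tool_rot: [0.754, 0.657, 0.002, 0.0]
ft_force: [0.3, 0.2, -0.2]
grip_width: 0.0178
```

```bash
python3 -c "
from h import *
to(.566,.219,.007);turn(82)
for q in stoppers('side',snap('side')):print(*q)"
```

```text
t 9.9 p [0.546 0.064 0.008] yaw 82.2 d [156.  -1.   2.] dir 82.5
turn [ 0.2 -0.1  0.2]
[344. 182.] 112 [0.622 0.251]
[322. 228.] 120 [0.546 0.083]
[290. 324.] 200 [ 0.458 -0.178]
```

Request:
jog_arm(
  deltas=[
    [[10,0,1,0,0,4,18],[14,0,0,0,0,4,18],[18,0,0,0,0,0,18],[18,0,0,0,0,0,18]],
  ],
)

```text
clock: 10.35
eef_pos: [0.5597, 0.127, 0.0067]
tool_rot: [0.8, 0.6, 0.002, -0.001]
ft_force: [0.7, -0.3, 0.8]
grip_width: 0.0181
```

```bash
python3 -c "
from h import *
to(.574,.17,.007);turn(75)
for q in stoppers('side',snap('side')):print(*q)"
```

```text
t 10.35 p [0.56  0.127 0.007] yaw 73.8 d [45.  2. -0.] dir 71.6
turn [ 0.1 -0.2 -1.2]
[346. 180.] 56 [0.627 0.258]
[325. 210.] 100 [0.562 0.147]
[290. 324.] 200 [ 0.458 -0.178]
```

Request:
jog_arm(
  deltas=[
    [[15,1,0,0,0,0,18],[15,1,0,0,0,0,18],[13,0,0,0,0,-4,18],[10,0,0,0,0,-7,18],[10,0,0,0,0,-7,18]],
  ],
)

```text
clock: 10.9
eef_pos: [0.5789, 0.194, 0.0065]
tool_rot: [0.692, 0.722, 0.003, -0.001]
ft_force: [-0.7, -0.4, 0.7]
grip_width: 0.018
```

```bash
python3 -c "
from h import *
to(.570,.219,.007);turn(95)
im=snap('side')
for q in stoppers('side',im):print(*q)
cv2.imwrite('pics/c5.png',cv2.resize(im[120:320,220:440,::-1],None,fx=3,fy=3))"
```

```text
t 10.9 p [0.579 0.194 0.007] yaw 92.4 d [25. -8. -0.] dir 109.5
turn [ 0.2 -0.3 -2.6]
[330. 191.] 86 [0.581 0.215]
[290. 324.] 200 [ 0.458 -0.178]
```

View pics/c5.png

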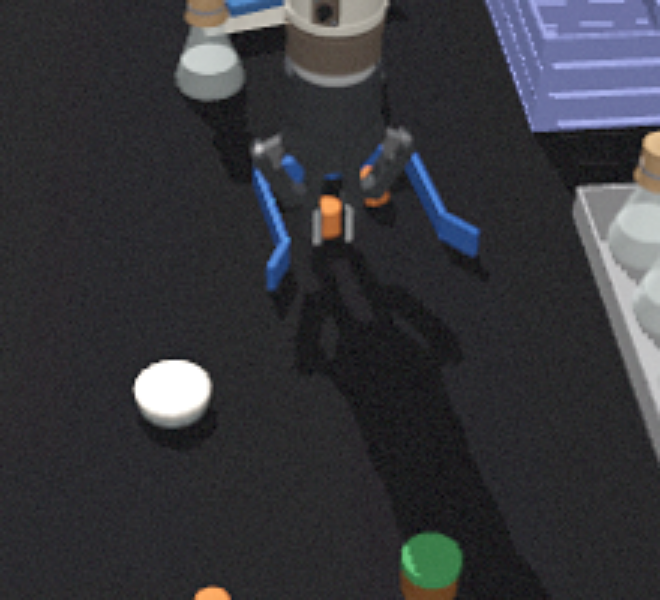

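Stopper 2 is nested and inside the bay, with stopper 1 behind and to its right. I push it deeper and to the left.

Request:
jog_arm(
  deltas=[
    [[10,-1,0,0,0,-7,18],[10,-1,0,0,0,-3,18],[8,-1,0,0,0,0,18],[-15,0,0,0,0,0,18],[-25,0,0,0,0,0,18]],
  ],
)

```text
clock: 11.45
eef_pos: [0.581, 0.1879, 0.006]
tool_rot: [0.624, 0.781, 0.004, -0.001]
ft_force: [0.5, 0.1, -0.4]
grip_width: 0.0182
```

Request:
jog_arm(
  deltas=[
    [[-25,0,-30,0,0,0,18],[-10,0,-45,0,0,8,18],[0,0,0,0,0,8,18],[0,0,0,0,0,8,18],[0,0,0,0,0,8,18]],
  ],
)

```text
clock: 11.95
eef_pos: [0.5892, 0.1433, 0.0829]
tool_rot: [0.827, 0.563, 0.001, -0.001]
ft_force: [-0.6, 0.1, -0.4]
grip_width: 0.0184
```

```bash
python3 -c "
from h import *
to(.438,-.221);turn(64)
im=snap('side')
for q in stoppers('side',im):print(*q)"
```

```text
t 11.95 p [0.589 0.143 0.083] yaw 68.5 d [-394.   -7.   -1.] dir -112.5
turn [-0.  -0.2  4.5]
[348. 182.] 23 [0.632 0.248]
[323. 185.] 106 [0.566 0.244]
[290. 324.] 202 [ 0.458 -0.178]
```

Request:
jog_arm(
  deltas=[
    [[-46,-1,0,0,0,4,18],[-46,0,0,0,0,0,18],[-46,0,0,0,0,0,18],[-46,0,0,0,0,0,18],[-46,0,0,0,0,0,18]],
  ],
)

```text
clock: 12.5
eef_pos: [0.4909, -0.0692, 0.0808]
tool_rot: [0.845, 0.535, 0.003, -0.0]
ft_force: [1.1, -0.0, 0.7]
grip_width: 0.0182
```

```bash
python3 -c "
from h import *
to(.438,-.221);turn(64)"
```

```text
t 12.5 p [ 0.491 -0.069  0.081] yaw 64.7 d [-160.   17.   -1.] dir -109.2
turn [ 0.2 -0.3  0.7]
```

Request:
jog_arm(
  deltas=[
    [[-44,5,0,0,0,0,18],[-44,5,0,0,0,0,18],[-44,5,0,0,0,0,18],[-15,0,0,0,0,0,18],[0,0,0,0,0,0,18]],
  ],
)

```text
clock: 13.0
eef_pos: [0.4338, -0.2208, 0.0803]
tool_rot: [0.846, 0.532, 0.001, 0.001]
ft_force: [0.8, 0.5, -0.7]
grip_width: 0.018
```

```bash
python3 -c "
from h import *
to(.438,-.221,.008);turn(64)"
```

```text
t 13.0 p [ 0.434 -0.221  0.08 ] yaw 64.3 d [ 1.  4. 72.] dir -3.1
turn [ 0.1 -0.1  0.3]
```

Request:
jog_arm(
  deltas=[
    [[0,3,25,0,0,0,18],[0,1,25,0,0,0,18],[0,0,20,0,0,0,18],[0,0,0,0,0,0,18]],
  ],
)

```text
clock: 13.4
eef_pos: [0.4391, -0.2223, 0.0095]
tool_rot: [0.846, 0.533, 0.003, 0.002]
ft_force: [0.4, 0.1, -0.3]
grip_width: 0.0179
```

```bash
python3 -c "
from h import *
to(.520,-.05,.008);turn(64)
im=snap('side')
for q in stoppers('side',im):print(*q)"
```

```text
t 13.4 p [ 0.439 -0.222  0.009] yaw 64.4 d [190.  -2.   2.] dir 64.8
turn [ 0.3 -0.1  0.4]
[344. 182.] 114 [0.622 0.25 ]
[323. 185.] 111 [0.567 0.244]
[295. 327.] 21 [ 0.468 -0.185]
```

Request:
jog_arm(
  deltas=[
    [[10,0,1,0,0,0,18],[15,0,1,0,0,0,18],[18,0,0,0,0,0,18],[18,0,0,0,0,0,18],[18,0,0,0,0,0,18]],
  ],
)

```text
clock: 13.95
eef_pos: [0.4799, -0.148, 0.0146]
tool_rot: [0.846, 0.533, 0.006, 0.006]
ft_force: [0.5, -0.2, 0.3]
grip_width: 0.0181
```

```bash
python3 -c "
from h import *
to(.525,-.05,.008);turn(64)
im=snap('side')
for q in stoppers('side',im):print(*q)"
```

```text
t 13.95 p [ 0.48  -0.148  0.015] yaw 64.4 d [108.  -2.   7.] dir 65.3
turn [ 0.9 -0.3  0.4]
[344. 182.] 115 [0.622 0.25 ]
[325. 184.] 79 [0.571 0.244]
[299. 305.] 67 [ 0.479 -0.133]
```

Request:
jog_arm(
  deltas=[
    [[-8,0,0,0.9,-0.3,0,18],[0,0,7,0,0,0,18],[12,0,1,0,0,0,18],[17,0,1,0,0,0,18],[17,0,1,0,0,0,18]],
  ],
)

```text
clock: 14.5
eef_pos: [0.5, -0.1111, 0.007]
tool_rot: [0.846, 0.533, 0.002, 0.002]
ft_force: [-0.5, 0.2, 0.8]
grip_width: 0.0181
```

```bash
python3 -c "
from h import *
to(.525,-.05,.008);turn(64)
im=snap('side')
for q in stoppers('side',im):print(*q)
cv2.imwrite('pics/c6.png',cv2.resize(im[160:360,220:440,::-1],None,fx=3,fy=3))"
```

```text
t 14.5 p [ 0.5   -0.111  0.007] yaw 64.4 d [66. -4. -1.] dir 67.8
turn [ 0.3 -0.1  0.4]
[344. 182.] 114 [0.622 0.25 ]
[308. 289.] 72 [ 0.5   -0.094]
```

View pics/c6.png

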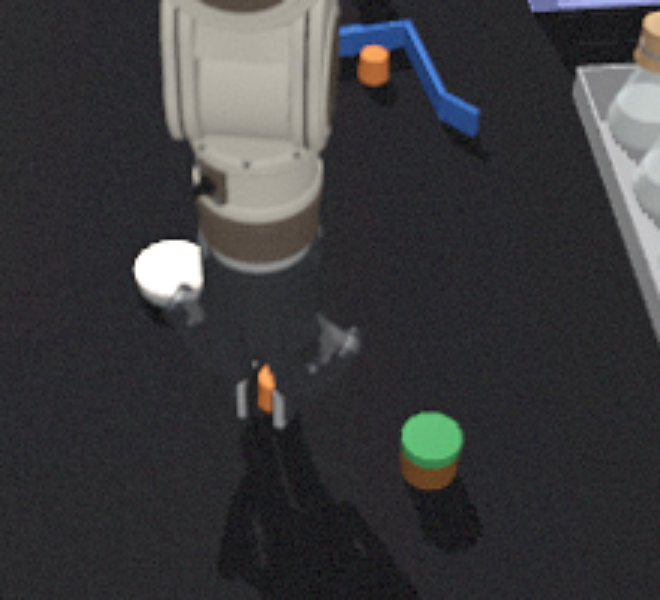

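Request:
jog_arm(
  deltas=[
    [[12,0,0,0,0,-4,18],[16,0,0,0,0,-4,18],[18,0,0,0,0,0,18],[18,0,0,0,0,0,18],[18,0,0,0,0,0,18]],
  ],
)

```text
clock: 15.05
eef_pos: [0.5284, -0.0306, 0.0063]
tool_rot: [0.806, 0.592, 0.002, 0.001]
ft_force: [0.3, 0.1, 0.7]
grip_width: 0.0183
```

```bash
python3 -c "
from h import *
to(.597,.188,.008);turn(72)
im=snap('side')
for q in stoppers('side',im):print(*q)"
```

```text
t 15.05 p [ 0.528 -0.031  0.006] yaw 72.6 d [229.  -0.  -1.] dir 72.6
turn [ 0.2 -0.1  0.6]
[344. 182.] 113 [0.622 0.25 ]
[318. 259.] 105 [ 0.53  -0.012]
```

Request:
jog_arm(
  deltas=[
    [[18,0,0,0,0,0,18],[18,0,0,0,0,0,18],[18,0,0,0,0,0,18],[18,0,0,0,0,0,18],[18,0,0,0,0,0,18]],
  ],
)

```text
clock: 15.6
eef_pos: [0.5558, 0.0579, 0.0058]
tool_rot: [0.807, 0.591, 0.001, 0.0]
ft_force: [-0.1, -0.1, 0.9]
grip_width: 0.0179
```

```bash
python3 -c "
from h import *
to(.597,.188,.008);turn(72)
im=snap('side')
for q in stoppers('side',im):print(*q)"
```

```text
t 15.6 p [0.556 0.058 0.006] yaw 72.4 d [136.  -0.  -2.] dir 72.4
turn [ 0.1 -0.1  0.4]
[347. 181.] 53 [0.629 0.251]
[327. 230.] 93 [0.558 0.077]
```

Request:
jog_arm(
  deltas=[
    [[18,0,0,0,0,0,18],[18,0,-1,0,0,0,18],[18,0,0,0,0,0,18],[18,0,0,0,0,0,18],[18,0,0,0,0,0,18]],
  ],
)

```text
clock: 16.15
eef_pos: [0.5842, 0.1475, 0.0065]
tool_rot: [0.807, 0.59, 0.001, 0.0]
ft_force: [-0.8, -0.7, 0.7]
grip_width: 0.0179
```

```bash
python3 -c "
from h import *
to(.597,.188,.008);turn(72)
im=snap('side')
for q in stoppers('side',im):print(*q)"
```

```text
t 16.15 p [0.584 0.148 0.007] yaw 72.3 d [42. -0. -1.] dir 72.4
turn [ 0.1 -0.1  0.3]
[322. 185.] 23 [0.563 0.242]
[334. 204.] 92 [0.586 0.167]
```

Request:
jog_arm(
  deltas=[
    [[14,0,0,0,0,0,18],[14,0,0,0,0,0,18],[10,0,0,0,0,0,18],[4,0,0,0,0,0,18],[-10,0,0,0,0,0,18]],
  ],
)

```text
clock: 16.7
eef_pos: [0.5965, 0.1865, 0.0065]
tool_rot: [0.806, 0.592, 0.003, -0.0]
ft_force: [0.4, -0.2, 0.9]
grip_width: 0.0181
```

Request:
jog_arm(
  deltas=[
    [[-25,0,0,0,0,0,18],[-30,0,-30,0,0,0,18],[-40,0,-30,0,0,0,18],[-45,0,-20,0,0,0,18],[-45,0,-20,0,0,0,18]],
  ],
)

```text
clock: 17.2
eef_pos: [0.5355, 0.0051, 0.1032]
tool_rot: [0.804, 0.595, -0.002, -0.001]
ft_force: [0.8, -0.6, -0.8]
grip_width: 0.0183
```

Request:
jog_arm(
  deltas=[
    [[-45,0,-20,0,0,0,18],[-40,-20,-20,0,0,0,18],[-40,-20,0,0,0,0,18],[-40,-20,0,0,0,0,18],[0,0,0,0,0,0,18]],
  ],
)

```text
clock: 17.7
eef_pos: [0.423, -0.1459, 0.1475]
tool_rot: [0.808, 0.589, -0.002, 0.003]
ft_force: [1.0, -0.7, 0.1]
grip_width: 0.0182
```

```bash
python3 -c "
from h import *
b=np.array([-.157,.988]);l=np.array([.988,.157]);c0=np.array([.598,.231])
ims=[]
for c in('top','side'):
  im=snap(c);ims.append(im)
  for q in stoppers(c,im):print(c,*q,'bay',np.round([(q[2]-c0)@b,(q[2]-c0)@l],3))
  for t,z in(('dish',.008),('jar',.018),('flask_1',.03),('beaker',.045)):
    for r in masks_of(t,c):
      if r['conf']>.5:print(t,np.round(r['at']))
cv2.imwrite('pics/c7.png',np.vstack([cv2.resize(ims[0][150:300,120:420,::-1],(800,400)),cv2.resize(ims[1][130:330,220:620,::-1],(800,200*1))]))
cv2.imwrite('pics/side7.png',ims[1][:,:,::-1])"
```

```text
top [226. 206.] 108 [0.623 0.251] bay [0.016 0.028]
top [241. 213.] 109 [0.605 0.214] bay [-0.018  0.004]
top [229. 228.] 110 [0.568 0.245] bay [ 0.019 -0.027]
dish [324. 280.]
jar [399. 210.]
flask_1 [146. 263.]
flask_1 [151. 206.]
flask_1 [503. 267.]
beaker [488. 194.]
side [342. 187.] 229 [0.612 0.231] bay [-0.002  0.014]
side [323. 185.] 111 [0.567 0.244] bay [ 0.018 -0.029]
dish [272. 252.]
jar [361. 309.]
jar [337. 136.]
flask_1 [339. 135.]
flask_1 [289. 413.]
flask_1 [291. 140.]
beaker [404. 399.]
```

View pics/c7.png

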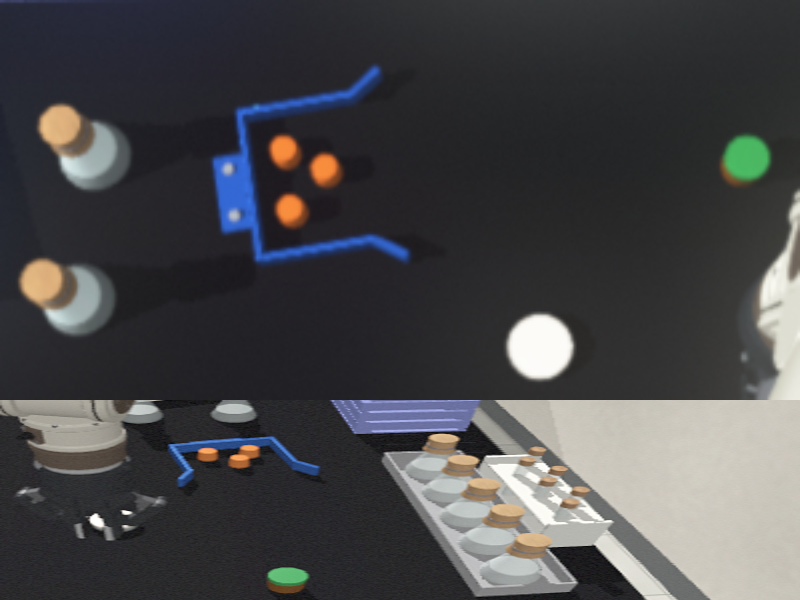

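View pics/side7.png

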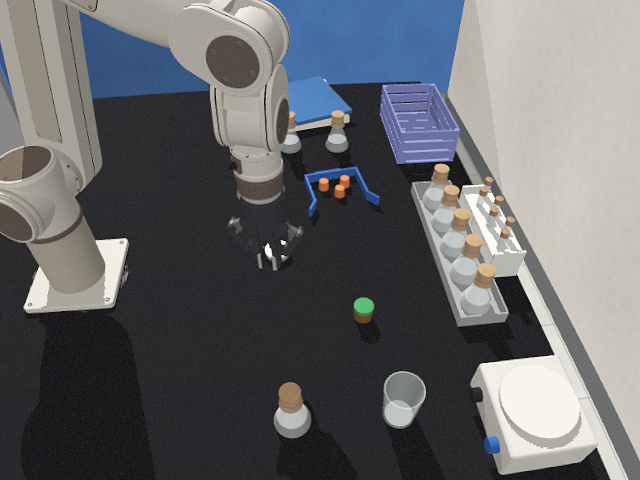

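All three stoppers are well inside the bay: top view px (226,206), (241,213) and (229,228). The glassware is where it started, and the gripper is in free air.

```bash
python3 -c "
from workcell import *
print(job_done())"
```

```text
the job is handed in; nothing more can be done
None
```

I swept the three stoppers into the bay one at a time and handed the job in at about 18 s on the robot clock. I pushed each one nested between the nearly shut fingertips, which stayed 6–15 mm above the bench. None was gripped or lifted. `job_done()` reports no verdict.

**Stoppers:** The last top picture puts them, in bay x/y, at about (16, 28), (−18, 4) and (19, −27) mm. All are well inside the limits of −41 to 50 mm in x and ±65 mm in y. These figures rest on my own bay estimate from the pictures. The side view agreed on one stopper; the other two merged into one blob there, so it could not confirm them separately.

**Glassware:** All six pieces stand upright in the final pictures. They are within a few pixels of where they started, at roughly 2 mm per pixel. Two of the network's detections disagreed with this:
- **Right-hand flask:** in the top view it was reported about 15 px off, probably because the arm partly hides it. In the side view it is within 3 px of its start.
- **Dish:** it moved about 6 px in the side view because the gripper covers part of it. In the top view it is within 2 px.

**Arm:** It ended in free air about 15 cm above the bench, with force readings near 1 N.

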